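# Clamp the bao board blank for carving

## Robot

A 6-joint arm with a two-finger parallel gripper is mounted at the origin on the work surface. World frame = base frame: x ahead of the robot, y to its left, z up, the work surface at z = 0. Lengths are in mm, angles in degrees, forces in N, time in s.
With the tool pointing down it reaches from about 225 to 875 mm from the base axis. Payload 3.4 kg.
Tool frame: the origin (TCP) lies at the very end of the fingers, on their centre line; the grasp point (between the pads) lies 19 mm behind it; z points along the fingers, y is the direction in which the jaws open and shut (so a half turn about z gives the same grasp; the last joint's range is limited). The gripper opens to 85 mm and grips with 20 to 120 N. Pads are 22 mm wide; open, the fingers measure 114 mm over their backs; the gripper's body (76 mm by 85 mm) begins 54 mm behind the grasp point. The pads swing forward as they close: fully open they stand 13 mm farther back than shut.
Start: joints at [-72.536, 15.808, 86.224, -0, 77.962, -6.933], TCP at [237.507, -523.692, 231.328] pointing down, gripper open.
Joint ranges: [-165.64, 165.64], [-43.16, 119.46], [12.63, 154.43], [-67.54, 247.53], [6.08, 155.33], [-154.97, 154.97]. Speed limits (degrees/s): [147.25, 147.25, 180, 180, 180, 180].

## Interface

Orientations are given as a 3x3 rotation matrix whose columns are the frame's x, y, z axes.
In Python, from cell import robot gives the robot as it stands.
- The arm moves only by the tool step_arm, never from a script. Its argument "rows" is one flat list of numbers, 5 for each row, row after row: the shift along the tool's x, y, z in units of 60 mm (1.0 is 60 mm), then the turn about the tool's z in rad, then the closure, from 0 (fully open) to 1 (shut). A call has 1 to 8 rows; each row shifts and turns the commanded pose from where the row before left it, along the tool's axes as they then stand; what a row does not reach is not made up. A row lasts 1/8 s, in which the tool goes at most 62.5 mm and 10.7 degrees, less where a joint would pass 70% of its speed; a pose out of reach is approached as far as the arm can. A call is refused whole if a number of a shift passes 1 or a number of a turn 0.188, either way. A call with a gripper value outside its range is refused whole. The fingers move at their own pace and stop on an object; "force" is the grip in N (left out, the last holds). Time passes only in rows, so rows that do not move let the fingers close. It gives the time, the measured TCP pose, the force and the opening at its end, in the units of the state.
- robot.state(): the state, without advancing time (a new reading comes with each control period).
- robot.snapshot(name): name is "scene" or "top" or "wrist"; returns a dict with "img" (384x512x3 uint8, blue, green, red), "z_map" (384x512 float32, mm along the optical axis (not along the pixel's ray), 0 where there is no reading), "fx", "fy", "cx", "cy" (pixels), "eye" and "rotation" of the camera in the world. Camera axes: x right, y down, z forward; pixel columns grow to the right and rows downward; lengths in mm; the calibration is good to about 2 mm. A picture is of the moment at which its call begins.
- robot.close_job(): hands the job in, once; it reports no verdict.
The state is a dict: "time_s": time; "joint_positions": joint angles; "qvel": joint speeds; "tau": joint torques, N m; "position": TCP position; "orientation": TCP orientation; "ft_force": force on the tool from outside, world axes, zero at the start; "ft_torque": the same for the moment, N m; "grip_width": finger opening in mm.
Only numpy, scipy, OpenCV 4.12 (cv2) and the standard library are available. Lean on these libraries where they do the work, as an engineer would, in place of code of your own. Each camera call takes 0.05 s, during which the arm holds its last target. There are 200 camera calls.

## Task

Slide the bao board blank lengthwise-on into the bench clamp, pits up and lying flat on the clamp's bed, midway across it, with one end against the fence and the other end under the brass foot. Then grip the T-handle and turn it clockwise until rising resistance shows that the board is firmly clamped, but do not go on turning so far that the wood is crushed. Let go, and leave the other things on the bench where they lie.

Things in the scene. Friction and masses are not known exactly. Their poses are not given: they have to be found in the camera images.
- board: Wooden bao board blank, a rounded-edge slab 120 long (x) x 50 wide (y) x 28 mm high (z), about 120 g, two rows of four round pits marked on the middle of its top. Origin: centre of its underside. Both ends are alike, either may go to the fence. Starts flat on the bench, pits up.
- clamp: Dark steel bench clamp, fixed. Origin: on the bench under the seat; x points from the screw side to the fence, z up. Flat bed 15 mm high, x = -120 to 60, y = -65 to 65 mm. Fence: face at x = 60, 20 mm thick, top 36 mm above the bench. Its two y sides are open, so the board can be slid in along y under the foot; behind, at x = -99 to -73, y = -35 to 35, two posts 110 mm high carry the screw.
- seat (a point): Point on top of the clamp's bed, 15 mm above the bench, axes as the clamp's. It is where the centre of the board's underside belongs (board's length along x): the end then touches the fence.
- foot: Brass ball foot, 22 mm diameter, at the screw's lower end, backed by a stiff spring (30 N/mm). Origin: on the screw axis, 12.1 mm down it from the ball's centre. It moves along the axis and presses on the board's top centre line, 40 mm from the board's middle. At the start it hangs 4.4 to 6.9 mm above a seated board: too low to drop the board in past the fence from above.
- tbar_grip (a point): Centre of the T-handle, a wooden bar 90 long x 14 wide x 20 mm tall, on the screw axis, 132 mm up it from the foot's origin. z: up the screw axis, which leans 25 degrees from vertical, away from the fence: (-0.423, 0, 0.906) in the clamp's frame. y: along the bar, x: across it. Under the bar: a 12 mm spindle, then the 40 x 72 mm nut block, its top about 47 mm from the bar's centre at the start.
- tbar (a joint): Turn of the T-handle, rad, clockwise seen from the handle's end; starts at 0.3 to 1.2, stops at 6. Each rad moves screw and handle 3 mm down the axis. The foot meets a seated board near 2.8. Torque: a steady 0.15 N m free, then rising by about 0.15 N m (and 45 N clamping force) per rad. Firm is 30 N or more, from about 0.7 rad after meeting; over 130 N crushes the wood. Let go, it stays, or eases back to about 50 N.
- mallet: Bystander: mahogany mallet lying on the bench, head 76 mm diameter x 110 mm, handle 24 mm thick; origin on the bench, under the handle.
- square: Bystander: brass try square lying flat, stock 110 x 18 x 14 mm, blade 140 x 24 mm; origin under the middle of the stock.
- scoop: Bystander: cedar scoop, bowl 64 mm wide and 30 mm high, 95 mm handle; origin under the bowl.
- counter0: Bystander: polished green malachite counter, 26 mm across, 13 mm high; origin at the centre of its underside.
- counter1: Bystander: polished green malachite counter, 26 mm across, 13 mm high; origin at the centre of its underside.
- counter2: Bystander: polished green malachite counter, 26 mm across, 13 mm high; origin at the centre of its underside.
- counter3: Bystander: polished green malachite counter, 26 mm across, 13 mm high; origin at the centre of its underside.
Things that resemble listed ones, but are neither listed nor needed, are in the scene too. Leave any pink or turquoise look-alike of the clamp alone.

How it is judged (in metres and radians):
On the way, in this order (a step that is already met when the one before it is completed fails the run):
1. the board lies in the clamp, flat on the bed and against the fence, the foot not yet pressing on it (x of board in the frame of seat between -0.006 and 0.004 m and y of board in the frame of seat between -0.012 and 0.012 m and z of board in the frame of seat between -0.004 and 0.004 m and angle between board's own z axis and vertical below 0.06 rad and angle between the x axis of board and the x axis of seat, either way round below 0.12 rad and contact force between foot and board below 3 N), for 0.2 s.
2. the foot presses on the seated board with 30 N or more (x of board in the frame of seat between -0.006 and 0.004 m and y of board in the frame of seat between -0.012 and 0.012 m and z of board in the frame of seat between -0.004 and 0.004 m and angle between board's own z axis and vertical below 0.06 rad and angle between the x axis of board and the x axis of seat, either way round below 0.12 rad and contact force between foot and board above 30 N), for 0.2 s.
At the end, for the whole second after the job is handed in: The board lies flat (within 3.5 degrees) on the clamp's bed, its end within 6 mm of the fence, within 12 mm of the bed's middle line and 7 degrees of square, and the foot presses on it with 30 N or more; board and handle are at rest (all of step 2 and linear speed of board below 0.01 m/s and velocity of joint tbar between -0.05 and 0.05 rad/s); the robot touches nothing.
It fails at once if the foot presses on the board with more than 130 N: crushed (contact force between foot and board above 130 N).
It fails at once if a bystander (mallet, square, scoop or counter) is moved more than 30 mm (distance of any of mallet, square, scoop, counter0, counter1, counter2, counter3 from where it was at the start of the episode above 0.03 m).
It also fails if it takes over 72 s, if anything falls off the work surface, if the arm or the gripper's body presses on something with over 40 N, if the wrist force passes 120 N, or if a joint passes its speed limit or range.

## Working session

There is one attempt and no reset: what is moved stays moved. The work goes in short steps, Python scripts to look and compute and a tool call to move; the robot and the scene stay as the last step left them, time stands still between calls to the robot, and variables do not carry over. Pictures are saved under pics/ and viewed, about 8 in all and at most 12, crops included, and the job is handed in when it is done.

Besides the shell and the picture viewer there is one more tool, called after ">>>" by a JSON object that holds its "op" and its "data". step_arm: Moves the arm, as the interface text tells. Its arguments: {"type":"object","properties":{"rows":{"type":"array","items":{"type":"number"}},"force":{"type":"number"}},"required":["rows"]}

```bash
mkdir -p pics; ls
python3 - <<'E'
from cell import robot
import cv2,numpy as np
s=robot.state();print(s)
a=[]
for n in ["scene","top"]:
    d=robot.snapshot(n);np.savez(f"pics/{n}0.npz",**d);cv2.imwrite(f"pics/{n}0.png",d["img"]);print(n,d["fx"],d["cx"],d["cy"],d["eye"],d["rotation"])
E
```

```text
pics
{'time_s': 0.0, 'joint_positions': array([-7.25369086e+01,  1.58477213e+01,  8.62950175e+01,  7.04097655e-04,
        7.79623284e+01, -6.93119076e+00]), 'qvel': array([-0.05171683,  0.00827442, -0.0264404 ,  0.03205051,  0.05122362,
       -0.14386691]), 'tau': array([-7.53664881e-04, -4.16780376e+01, -2.45805484e+01, -4.60450847e-04,
        1.10429767e-02, -2.20107367e-06]), 'position': array([ 237.33705707, -523.15372324,  230.44013724]), 'orientation': array([[ 9.10726008e-01,  4.13010713e-01, -5.38833040e-04],
       [ 4.13010998e-01, -9.10724351e-01,  1.75285635e-03],
       [ 2.33220078e-04, -1.81891583e-03, -9.99998319e-01]]), 'ft_force': array([ 0.13171695, -0.03563527, -0.67966623]), 'ft_torque': array([-0.04099641, -0.02645356,  0.02186731]), 'grip_width': 85.18051832993194}
scene 423.9914213569746 258.3512727315235 190.79818647767144 [1207.07113325  622.80802037 1065.54913538] [[-0.69825806  0.51340905 -0.49884549]
 [ 0.7156707   0.48524509 -0.50234715]
 [-0.01584725 -0.70777705 -0.70625811]]
top 403.11735516299547 251.51365651116518 194.51144438217858 [ 406.20671598  -33.4113188  1284.17612595] [[-2.70487898e-03 -9.91724076e-01  1.28359032e-01]
 [-9.99995953e-01  2.79573817e-03  5.27682499e-04]
 [-8.82173684e-04 -1.28357085e-01 -9.91727624e-01]]
```

View pics/top0.png

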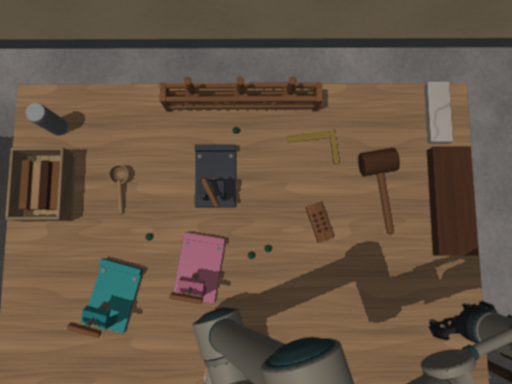

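View pics/scene0.png

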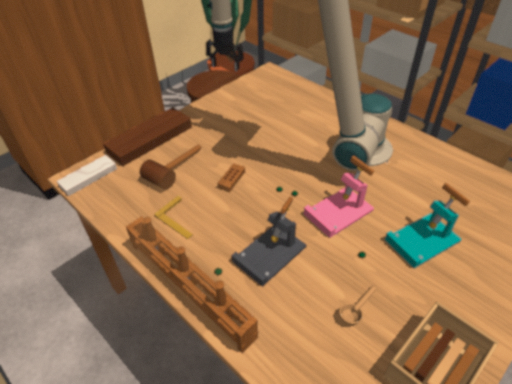

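The board could be confused with the planks in the tray (40,185), the dark block (452,200) and the white stone (438,112). Only the slab at top-view (319,222) has two rows of pits. The clamp could be confused with the pink clamp (200,267) and the turquoise one (113,295). The dark one at (215,177) fits the description. Next I'll measure both by depth and check a close crop.

```bash
cat > h.py <<'E'
import numpy as np,cv2
def cloud(d):
    z=d["z_map"].astype(float);v,u=np.mgrid[:z.shape[0],:z.shape[1]]
    p=np.stack([(u-d["cx"])/d["fx"]*z,(v-d["cy"])/d["fy"]*z,z],-1)
    w=p@np.asarray(d["rotation"]).T+d["eye"];w[z<=0]=np.nan
    return w
def rect(m,P):
    return cv2.minAreaRect(P[m][:,:2].astype(np.float32))
E
python3 - <<'E'
from h import *
T=np.load("pics/top0.npz");P=cloud(T);S=np.load("pics/scene0.npz");Q=cloud(S)
v,u=np.mgrid[:384,:512]
def box(a,b,c,e):return (u>=a)&(u<=b)&(v>=c)&(v<=e)
b=box(295,345,190,255);print("bench z",np.nanmedian(P[b][:,2]))
m=b&(P[...,2]>18)&(P[...,2]<40);print("board",m.sum(),rect(m,P),np.nanmedian(P[m][:,2]))
c=box(185,245,135,215)
for lo,hi in [(8,22),(28,42),(60,100),(100,135),(135,155),(155,170),(170,185),(185,210)]:
    m=c&(P[...,2]>lo)&(P[...,2]<hi);
    if m.sum()>2: print("top clamp",lo,hi,m.sum(),rect(m,P),np.nanmedian(P[m],0))
# scene view of same region
x,y=np.nanmedian(P[c&(P[...,2]>8)],0)[:2];print(x,y)
for lo,hi in [(8,22),(28,42),(60,100),(100,135),(135,155),(155,170),(170,185),(185,210)]:
    m=(abs(Q[...,0]-x)<170)&(abs(Q[...,1]-y)<110)&(Q[...,2]>lo)&(Q[...,2]<hi)
    if m.sum()>2: print("scene clamp",lo,hi,m.sum(),rect(m,Q),np.nanmedian(Q[m],0))
for n,a in dict(c0=(236,130),c1=(150,237),c2=(251,255),c3=(268,248)).items(): print(n,P[a[1],a[0]])
a=cv2.resize(T["img"][130:260,180:350],(680,520),interpolation=3);b=cv2.resize(S["img"][180:290,220:330],(520,520),interpolation=3)
cv2.imwrite("pics/crop.png",cv2.resize(np.hstack([a,b]),(800,347)))
E
```

```text
bench z 1.08249753198902
board 634 ((482.87274169921875, -244.62197875976562), (119.69237518310547, 50.52039337158203), 18.068965911865234) 28.253590953992443
top clamp 8 22 1746 ((618.4752807617188, 82.44507598876953), (208.8153839111328, 138.22589111328125), 3.5083370208740234) [643.21352137  76.82234879  15.11931748]
top clamp 28 42 282 ((642.0072631835938, 84.550048828125), (179.4960479736328, 127.44599151611328), 1.0276191234588623) [719.91543391  85.71151943  35.70621534]
top clamp 60 100 29 ((585.4662475585938, 82.60942840576172), (67.7342758178711, 67.58448791503906), 89.81170654296875) [555.96359043  82.44607303  77.02850672]
top clamp 100 135 309 ((577.8776245117188, 84.05807495117188), (52.59417724609375, 72.19532012939453), 0.19763556122779846) [578.81496302  73.40784156 123.810185  ]
top clamp 135 155 8 ((561.368896484375, 70.24756622314453), (29.966636657714844, 66.9676513671875), 79.42938995361328) [582.22024786  66.6564195  139.52369412]
top clamp 155 170 70 ((542.4962158203125, 77.18424987792969), (53.13056564331055, 18.968965530395508), 18.45648765563965) [535.43907
[... 1177 characters left out ...]
5516  86.08816062 139.09971038]
scene clamp 155 170 27 ((541.459228515625, 77.31884002685547), (55.48799133300781, 12.70320987701416), 25.109426498413086) [533.34950394  75.88608718 165.57985582]
scene clamp 170 185 42 ((568.6342163085938, 90.873291015625), (63.9781608581543, 12.494916915893555), 24.90334129333496) [563.13956595  90.45327813 179.15823606]
scene clamp 185 210 33 ((584.6036987304688, 97.79332733154297), (25.111032485961914, 12.796296119689941), 23.956119537353516) [588.56047072  98.70104022 189.03050136]
c0 [782.79961592  17.16168407  10.61358017]
c1 [437.25110879 286.55392287  11.32814933]
c2 [380.52230804 -30.62101688  14.27176452]
c3 [401.99934897 -83.78499973  13.70490014]
```

View pics/crop.png

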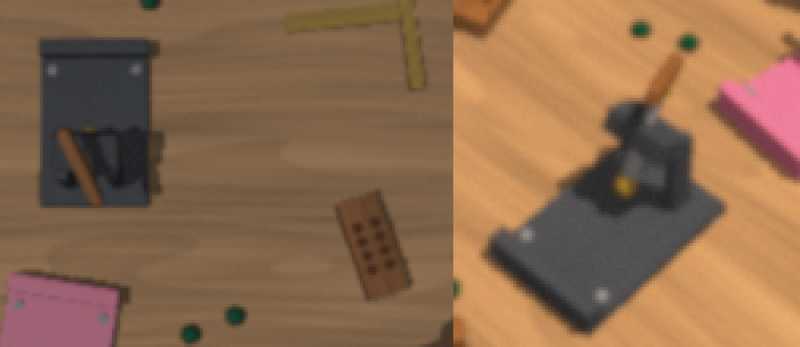

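The crop confirms it: the slab with 2x4 pits is the board, and the dark clamp has its fence at the far side and a brass foot. Now I'll fit the clamp pose and work out the first move.

```bash
cat >> h.py <<'E'
def totool(dx,R): return np.round(np.asarray(R).T@np.asarray(dx)/60,3)
E
python3 - <<'E'
from h import *
from cell import robot
T=np.load("pics/top0.npz");P=cloud(T);S=np.load("pics/scene0.npz");Q=cloud(S)
for n,W,D in (("top",P,T),("scene",Q,S)):
    g=D["img"].astype(int);dark=g.max(-1)<100
    near=(abs(W[...,0]-640)<130)&(abs(W[...,1]-85)<100)
    sat=(g.max(-1)-g.min(-1))<25
    m=near&dark&sat&(W[...,2]>11)&(W[...,2]<20);print(n,"bed",m.sum(),rect(m,W))
    m=near&(W[...,2]>31)&(W[...,2]<40)&(W[...,0]>690);print(n,"fence",m.sum(),rect(m,W),np.nanmedian(W[m],0))
    m=near&(W[...,2]>105)&(W[...,2]<145);print(n,"nut",rect(m,W))
    m=near&(W[...,2]>152);A=W[m];c=A.mean(0);U=np.linalg.svd(A-c)[2];t=(A-c)@U[0];print(n,"bar",c,U,t.min(),t.max(),c+U[0]*(t.min()+t.max())/2)
s=robot.state();print(totool([506.6-s["position"][0],-236.9-s["position"][1],0],s["orientation"]))
E
```

```text
top bed 1554 ((621.79931640625, 83.6478500366211), (181.23550415039062, 129.20960998535156), 0.654056191444397)
top fence 261 ((720.0818481445312, 86.02510833740234), (127.6739273071289, 21.172147750854492), 89.65357971191406) [719.95004147  85.77745105  35.66498731]
top nut ((577.8776245117188, 84.05807495117188), (52.59417724609375, 72.19532012939453), 0.19763556122779846)
top bar [557.75474345  83.12861546 174.75215474] [[-0.8426884  -0.38961131 -0.37159022]
 [ 0.53391136 -0.51577104 -0.67001409]
 [ 0.06938959 -0.76300934  0.64265218]] -43.14048983517351 45.956564673176786 [556.56820665  82.58002816 174.22894181]
scene bed 1487 ((634.525146484375, 84.79363250732422), (196.3344268798828, 129.9571075439453), 0.43984633684158325)
scene fence 249 ((721.2489013671875, 84.69879913330078), (128.6455078125, 22.205354690551758), 89.23815155029297) [722.14644211  87.89556992  36.99565291]
scene nut ((578.6737060546875, 84.66822814941406), (73.32675170898438, 54.62484359741211), 89.07199096679688)
scene bar [565.58559713  90.11105683 178.53901002] [[ 0.86576677  0.38485825  0.31989377]
 [ 0.18056068  0.35594103 -0.91689902]
 [-0.46673948  0.85158094  0.23867165]] -58.15027142788665 34.53160510800741 [555.36146889  85.56613748 174.76127795]
[ 6.058e+00 -2.492e+00  5.000e-03]
```

>>> {"op": "step_arm", "data": {"rows": [0.757,-0.3115,0,0,0,0.757,-0.3115,0,0,0,0.757,-0.3115,0,0,0,0.757,-0.3115,0,0,0,0.757,-0.3115,0,0,0,0.757,-0.3115,0,0,0,0.757,-0.3115,0,0,0,0.757,-0.3115,0,0.11,0], "force": 40}}

```text
time_s: 1.1
position: [507.4, -236.0, 230.9]
orientation: [[0.951, 0.308, -0.001], [0.308, -0.951, 0.0], [-0.0, -0.0, -1.0]]
ft_force: [0.4, -0.1, 0.1]
grip_width: 85.3
```

>>> {"op": "step_arm", "data": {"rows": [0,0,0.6,0,0,0,0,0.6,0,0,0,0,0.6,0,0,0,0,0.6,0,0,0,0,0,0,0]}}

```text
time_s: 1.72
position: [504.3, -236.0, 84.5]
orientation: [[0.951, 0.311, -0.006], [0.311, -0.951, 0.004], [-0.005, -0.006, -1.0]]
ft_force: [-0.1, 0.7, 0.5]
grip_width: 85.2
```

Run:
```python
from h import *
from cell import robot
s=robot.state();print(s["time_s"],s["position"],s["orientation"],s["grip_width"])
d=robot.snapshot("wrist");cv2.imwrite("pics/w1.png",d["img"]);np.savez("pics/w1.npz",**d)
W=cloud(d);m=(W[...,2]>20)&(W[...,2]<36)&(abs(W[...,0]-483)<90)&(abs(W[...,1]+245)<70)
print(m.sum(),rect(m,W),d["eye"])
s=robot.state();print(s["position"])
```

```text
1.725 [ 504.31247349 -235.97187254   84.48094094] [[ 0.95051925  0.31059934 -0.00641883]
 [ 0.31062731 -0.95052366  0.00392973]
 [-0.00488068 -0.00572915 -0.99997168]] 85.2327771706782
10490 ((483.2975158691406, -244.9149169921875), (119.9566421508789, 50.09248733520508), 18.166860580444336) [ 571.0641542  -215.01626912  225.50244771]
[ 505.92069542 -236.97554794   86.46163682]
```

View pics/w1.png

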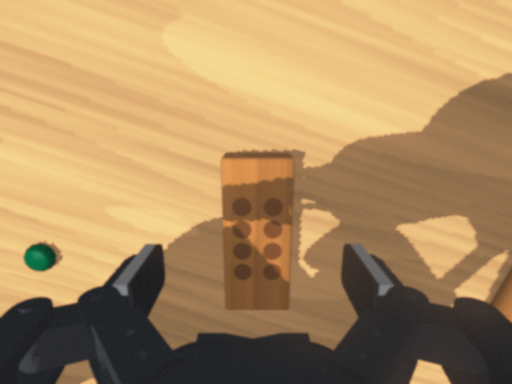

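The wrist view shows the board centred between the fingers (columns 222–293, fingertips at 160 and 345), and its pose agrees with the top view. Next: descend and grip.

>>> {"op": "step_arm", "data": {"rows": [0,0,0.5,0,0,0,0,0.5,0,0,0,0,0.39,0,0,0,0,0,0,0,0,0,0,0,0.5], "force": 50}}

```text
time_s: 2.4
position: [508.1, -238.3, 5.7]
orientation: [[0.951, 0.311, 0.003], [0.311, -0.951, -0.002], [0.002, 0.003, -1.0]]
ft_force: [0.5, 0.0, 0.2]
grip_width: 70.1
```

>>> {"op": "step_arm", "data": {"rows": [0,0,0,0,1,0,0,0,0,1,0,0,0,0,1,0,0,0,0,1,0,0,0,0,1]}}

```text
time_s: 3.02
position: [507.9, -238.2, 5.8]
orientation: [[0.951, 0.31, 0.003], [0.31, -0.951, -0.002], [0.002, 0.003, -1.0]]
ft_force: [-0.7, -0.6, 5.7]
grip_width: 48.8
```

>>> {"op": "step_arm", "data": {"rows": [0,0,-0.5,0,1,0,0,-0.5,0.158,1,0,0,0,0.158,1,0,0,0,0,1,0,0,0,0,1]}}

```text
time_s: 3.65
position: [506.3, -237.2, 63.8]
orientation: [[1.0, 0.002, -0.0], [0.002, -1.0, 0.0], [-0.0, -0.0, -1.0]]
ft_force: [0.1, 0.2, -1.1]
grip_width: 49.1
```

>>> {"op": "step_arm", "data": {"rows": [0.45,-0.48,0,0,1,0.45,-0.48,0,0,1,0.45,-0.48,0,0,1,0.45,-0.48,0,0,1,0.45,-0.48,0,0,1,0.45,-0.48,0,0,1,0,0,0,0,1,0,0,0,0,1]}}

```text
time_s: 4.65
position: [667.7, -64.8, 63.0]
orientation: [[1.0, 0.001, -0.002], [0.001, -1.0, -0.0], [-0.002, 0.0, -1.0]]
ft_force: [-0.0, -0.3, -0.3]
grip_width: 49.2
```

```bash
cat >> h.py <<'E'
def boardpose(d,zmin,zmax,cx,cy):
    W=cloud(d);g=d["img"].astype(int)
    m=(W[...,2]>zmin)&(W[...,2]<zmax)&(abs(W[...,0]-cx)<85)&(abs(W[...,1]-cy)<50)&(g[...,2]-g[...,0]>35)
    return m.sum(),rect(m,W),np.nanmedian(W[m][:,2]),np.nanmean(W[m],0)
E
python3 - <<'E'
from h import *
from cell import robot
d=robot.snapshot("top");s=robot.state();print(s["time_s"],s["position"],s["orientation"],s["grip_width"],s["ft_force"])
p=s["position"];W=cloud(d)
print(boardpose(d,60,110,p[0]-25,p[1]))
d=robot.snapshot("wrist");print(boardpose(d,60,110,p[0]-25,p[1]));cv2.imwrite("pics/w2.png",d["img"])
E
```

```text
4.7 [667.58102065 -65.17802093  63.24769199] [[ 9.99997883e-01  2.72166041e-04 -2.03966333e-03]
 [ 2.71659214e-04 -9.99999932e-01 -2.48758656e-04]
 [-2.03973090e-03  2.48204036e-04 -9.99997889e-01]] 48.99195597305429 [-0.22332269  0.22640979  0.07550683]
(np.int64(290), ((627.2146606445312, -58.42451477050781), (61.79237365722656, 61.7470588684082), 88.36393737792969), np.float64(85.50558938189954), array([625.91077024, -65.00032201,  85.5983464 ]))
(np.int64(16930), ((666.087890625, -69.66973876953125), (85.34465026855469, 72.83541870117188), 89.95274353027344), np.float64(84.18569113613974), array([672.2136678 , -65.60646929,  83.43501734]))
```

View pics/w2.png

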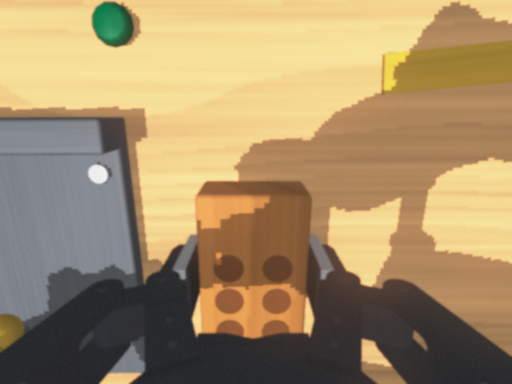

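The board is held straight: its front end is at (255,190), it's level, and its underside is 57.5 mm up. Clear of the bed, so lower and then slide in.

>>> {"op": "step_arm", "data": {"rows": [0,0,0.4,0,1,0,0,0.28,0,1,0,0,0,0,1,0,0,0,0,1]}}

```text
time_s: 5.25
position: [669.0, -65.1, 23.5]
orientation: [[1.0, -0.001, 0.001], [-0.001, -1.0, -0.0], [0.001, 0.0, -1.0]]
ft_force: [1.3, 0.0, -0.7]
grip_width: 49.0
```

Run:
```python
from h import *
from cell import robot
d=robot.snapshot("wrist");s=robot.state();p=s["position"];print(p,s["ft_force"])
W=cloud(d);g=d["img"].astype(int);gray=g.max(-1)-g.min(-1)<25
m=(W[...,2]>10)&(W[...,2]<20)&(W[...,1]<80)&(W[...,1]>18)&(W[...,0]>640)&(W[...,0]<705)&gray;print("bed z",m.sum(),np.nanmedian(W[m][:,2]),np.percentile(W[m][:,1],1))
m=(W[...,2]>32)&(W[...,2]<40)&(W[...,1]<100)&(W[...,1]>15)&(W[...,0]>700)&gray;print("fence",m.sum(),np.nanmedian(W[m][:,2]),np.percentile(W[m],[1,50,99],axis=0))
m=(abs(W[...,1]-p[1])<20)&(W[...,2]>35)&(W[...,2]<52)&(W[...,0]>p[0]+10)&(W[...,0]<p[0]+60);print("board",m.sum(),np.nanmedian(W[m][:,2]),W[m][:,0].max())
```

```text
[669.27689204 -65.00485625  23.82595903] [ 0.08219064 -0.3354552  -1.2592602 ]
bed z 11073 13.86374885786276 19.121448346299907
fence 2794 34.68463951654253 [[711.82881538  19.16098398  32.33541246]
 [721.68383154  31.24703597  34.68463952]
 [731.34142817  45.06759213  36.20833708]]
board 5383 44.3511238611714 703.883564729313
```

>>> {"op": "step_arm", "data": {"rows": [0,-0.31,0.015,0,1,0,-0.31,0,0,1,0,-0.31,0,0,1,0,-0.31,0,0,1,0,-0.31,0,0,1,0,-0.31,0,0,1,0,-0.31,0,0,1,0,-0.31,0,0,1]}}

```text
time_s: 6.3
position: [668.7, 85.3, 22.2]
orientation: [[1.0, -0.0, 0.0], [-0.0, -1.0, -0.0], [0.0, 0.0, -1.0]]
ft_force: [1.5, 0.0, -0.6]
grip_width: 49.4
```

>>> {"op": "step_arm", "data": {"rows": [0.05,0,0,0,1,0.05,0,0,0,1,0,0,0.015,0,1,0,0,0,0,1]}}

```text
time_s: 6.8
position: [674.6, 83.4, 21.1]
orientation: [[1.0, -0.001, -0.0], [-0.001, -1.0, -0.0], [-0.0, 0.0, -1.0]]
ft_force: [-0.2, 0.4, 1.3]
grip_width: 49.0
```

>>> {"op": "step_arm", "data": {"rows": [0.02,0,0,0,1,0.02,0,0,0,1,0,0,0,0,1,0,0,0,0,1]}}

```text
time_s: 7.3
position: [676.6, 83.9, 21.1]
orientation: [[1.0, -0.0, -0.001], [-0.0, -1.0, -0.0], [-0.001, 0.0, -1.0]]
ft_force: [-2.2, -1.5, -0.7]
grip_width: 49.1
```

>>> {"op": "step_arm", "data": {"rows": [0.02,0,0.005,0,1,0.01,0,0.005,0,1,0,0,0,0,1,0,0,0,0,1]}}

```text
time_s: 7.8
position: [676.6, 83.9, 20.9]
orientation: [[1.0, 0.0, -0.005], [0.0, -1.0, -0.001], [-0.005, 0.001, -1.0]]
ft_force: [-6.8, -2.1, 3.5]
grip_width: 49.0
```

Fence contact felt. Release and rise, then verify.

>>> {"op": "step_arm", "data": {"rows": [0,0,0,0,0.3,0,0,0,0,0,0,0,0,0,0,0,0,-0.5,0,0,0,0,-0.8,0,0,0,0,-0.8,0,0,0,0,-0.8,0,0,0,0,0,0,0]}}

```text
time_s: 8.8
position: [682.1, 84.3, 200.3]
orientation: [[1.0, -0.0, 0.011], [-0.0, -1.0, 0.0], [0.011, -0.0, -1.0]]
ft_force: [-0.3, 0.2, -0.8]
grip_width: 85.2
```

Run:
```python
from h import *
from cell import robot
d=robot.snapshot("wrist");s=robot.state();p=s["position"];print(s["time_s"],p,s["ft_force"])
cv2.imwrite("pics/w3.png",d["img"])
W=cloud(d);g=d["img"].astype(int)
m=(abs(W[...,1]-84)<40)&(W[...,2]>36)&(W[...,2]<50)&(W[...,0]>590)&(W[...,0]<712);A=W[m]
print("board",m.sum(),rect(m,W),np.median(A[:,2]),A[:,0].max())
c=np.linalg.lstsq(np.c_[A,][:, :2]@np.eye(2)-A[:,:2].mean(0),A[:,2]-A[:,2].mean(),rcond=None)[0];print("slope",c)
m=(W[...,2]>10)&(W[...,2]<20)&(abs(W[...,1]-84)<70)&(abs(W[...,0]-670)<35);print("bed",m.sum(),np.nanmedian(W[m][:,2]),np.percentile(W[m][:,1],[.5,99.5]))
m=(W[...,2]>31)&(W[...,2]<37.5)&(abs(W[...,1]-84)<70)&(W[...,0]>709)&(W[...,0]<740);print("fence",m.sum(),np.percentile(W[m],[1,50,99],axis=0))
d=robot.snapshot("top");P=cloud(d);np.savez("pics/top1.npz",**d)
```

```text
8.85 [680.4173672   84.24540155 197.31659272] [-0.09452008  0.29045057 -0.04137527]
board 4748 ((651.0313110351562, 84.12939453125), (50.06068420410156, 119.31015014648438), 89.80636596679688) 41.777011878012416 710.7108334972258
slope [-0.00147376  0.0007236 ]
bed 4015 13.823792422101178 [ 20.18403786 148.8660772 ]
fence 2569 [[710.74004924  21.59350557  32.42826285]
 [721.04111331  84.9234644   34.65163138]
 [730.85704823 147.79585345  36.45493939]]
```

View pics/w3.png

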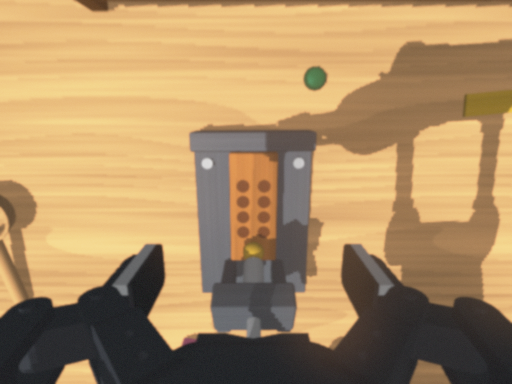

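The board is seated: centre (651.0, 84.1), yaw about 0, flat, foot above it. In the wrist view the board is at (253,205) and the foot at (253,247). The tool can't tilt, so I'll turn the handle by pushing the bar's front end round with the closed fingers used as a peg. Now I'll compute the waypoints.

```bash
cat >> h.py <<'E'
a=np.array([-.423,0,.906]);e1=np.array([.906,0,.423]);ey=np.array([0,1.,0])
C0=np.array([558.5,84.3,166.5]);TH0=np.radians(23);Q0=1.17
def peg(q,r=30,extra=0,below=15):
    th=TH0-(q-Q0);C=C0-3*(q-Q0)*a
    u=np.cos(th)*e1+np.sin(th)*ey;n=-np.sin(th)*e1+np.cos(th)*ey
    uh=u[:2]/np.hypot(*u[:2]);nh=np.array([-uh[1],uh[0]])
    w=7*abs(n[:2]@nh)+10*abs(a[:2]@nh);h=14.5*abs(nh[1])+11*abs(nh[0])
    p=C+r*u;p[:2]+=nh*(w+h+extra);p[2]-=below;return p
E
python3 - <<'E'
from h import *
from cell import robot
s=robot.state();print(s["position"],s["joint_positions"])
T=np.load("pics/top1.npz");P=cloud(T)
m=(abs(P[...,0]-560)<60)&(abs(P[...,1]-84)<60)&(P[...,2]>152);print("bar",m.sum(),rect(m,P) if m.sum()>3 else 0)
p=peg(Q0,extra=12);print("start",p)
print("p0",peg(Q0))
for q in np.arange(Q0,4.7,.2): 
    x=peg(q);d=(peg(q+.2)-x)/60;print(round(q,2),np.round(x,1),np.round([d[0],-d[1],-d[2]],2))
E
```

```text
[679.1260177   84.18351998 195.16424923] [ 1.24595497e+00  2.63149660e+01  7.49619859e+01 -5.62061068e-04
  7.86463528e+01  9.12581419e+01]
bar 1610 ((559.9110717773438, 82.28973388671875), (119.79071044921875, 115.0392074584961), 0.18781183660030365)
start [567.19465454 130.86534053 163.18120659]
p0 [572.28576958 119.99885317 163.18120659]
1.17 [572.3 120.  163.2] [ 0.13  0.1  -0.  ]
1.37 [580.  114.2 163.4] [0.1  0.14 0.  ]
1.57 [586.2 105.9 163.1] [0.08 0.06 0.01]
1.77 [591.2 102.2 162.3] [0.08 0.09 0.02]
1.97 [595.7  96.6 161. ] [0.05 0.12 0.03]
2.17 [598.8  89.4 159.3] [0.02 0.14 0.04]
2.37 [599.7  81.1 157.1] [-0.02  0.14  0.04]
2.57 [598.3  72.7 154.6] [-0.06  0.13  0.05]
2.77 [594.6  64.9 151.8] [-0.1   0.11  0.05]
2.97 [588.8  58.4 148.8] [-0.11  0.08  0.05]
3.17 [582.2  53.8 145.7] [-0.06  0.06  0.05]
3.37 [578.9  50.1 142.7] [-0.08  0.05  0.05]
3.57 [574.4  47.1 139.7] [-0.1   0.03  0.05]
3.77 [568.6  45.1 137. ] [-0.11  0.01  0.04]
3.97 [561.8  44.6 134.5] [-0.13 -0.03  0.03]
4.17 [554.2  46.1 132.5] [-0.13 -0.07  0.03]
4.37 [546.5  50.  130.9] [-0.11 -0.11  0.02]
4.57 [539.6  56.6 129.7] [-0.09 -0.12  0.01]
```

>>> {"op": "step_arm", "data": {"rows": [0,0,-0.5,0,1,-0.47,-0.2,0,0,1,-0.47,-0.2,0,0,1,-0.47,-0.2,0,0,1,-0.46,-0.18,0,0,1,0,0,0,0,1]}}

```text
time_s: 9.65
position: [564.1, 131.6, 223.1]
orientation: [[1.0, 0.001, -0.004], [0.001, -1.0, -0.0], [-0.004, 0.0, -1.0]]
ft_force: [0.9, -0.5, 0.2]
grip_width: 0.3
```

Run:
```python
from h import *
from cell import robot
d=robot.snapshot("top");s=robot.state();print(s["position"],s["grip_width"],s["ft_force"])
d=robot.snapshot("wrist");cv2.imwrite("pics/w4.png",d["img"])
W=cloud(d);m=(abs(W[...,0]-560)<60)&(abs(W[...,1]-84)<30)&(W[...,2]>152)&(W[...,2]<200);A=W[m]
print(m.sum(),rect(m,W),A.min(0),A.max(0))
s=robot.state();print(np.round((peg(Q0,extra=12)-s["position"])/60*[1,-1,-1],3))
```

```text
[565.86091973 131.06835927 223.39947486] -0.10092133608625585 [ 0.04159447 -0.76057121  1.16900842]
2279 ((559.1519775390625, 82.0810317993164), (87.73915100097656, 19.82354164123535), 25.24761199951172) [517.70850894  62.15048521 152.66106807] [599.643312   106.53939635 192.79261142]
[ 5.000e-03 -1.000e-03  1.008e+00]
```

View pics/w4.png

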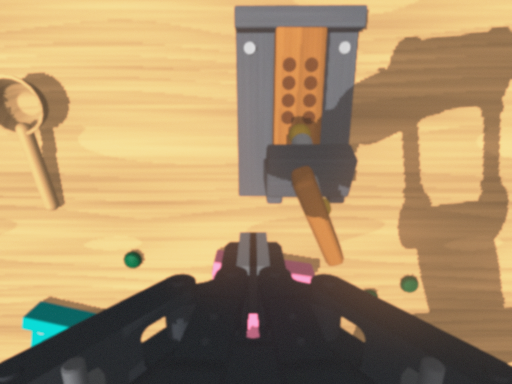

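The bar runs from (303,170) to (335,262), with the peg at (253,245) clear beside it. Descend and start pushing.

>>> {"op": "step_arm", "data": {"rows": [0,0,0.5,0,1,0,0,0.5,0,1,0,0,0,0,1,0.09,0.18,0,0,1,0.13,0.1,0,0,1,0.1,0.14,0,0,1,0,0,0,0,1]}}

```text
time_s: 10.62
position: [587.5, 104.8, 165.3]
orientation: [[1.0, -0.001, 0.003], [-0.001, -1.0, -0.001], [0.003, 0.001, -1.0]]
ft_force: [-0.0, -0.1, 0.3]
grip_width: -0.1
```

>>> {"op": "step_arm", "data": {"rows": [0.08,0.06,0.01,0,1,0.08,0.09,0.02,0,1,0,0,0,0,1]}}

```text
time_s: 11.0
position: [596.1, 97.0, 162.9]
orientation: [[1.0, -0.0, 0.001], [-0.0, -1.0, 0.001], [0.001, -0.001, -1.0]]
ft_force: [-0.1, 3.3, -0.0]
grip_width: 0.2
```

```bash
cat > look.py <<'E'
import sys
from h import *
from cell import robot
d=robot.snapshot("scene");s=robot.state();p=s["position"];print(s["time_s"],p,s["ft_force"])
cv2.imwrite(f"pics/{sys.argv[1]}.png",cv2.resize(d["img"][150:300,190:340],(600,600),interpolation=3))
qs=np.arange(Q0,5.2,.02);D=[np.hypot(*(peg(q)-p)[:2]) for q in qs];i=int(np.argmin(D));q=qs[i];print("q est",q,D[i],"z err",peg(q)[2]-p[2])
for dq in (.2,.4,.6,.8,1,1.2): print(round(q+dq,2),np.round((peg(q+dq)-(peg(q+dq-.2) if dq>.2 else p))/60*[1,-1,-1],2))
W=cloud(d);g=d["img"].astype(int)
m=(abs(W[...,0]-562)<60)&(abs(W[...,1]-84)<60)&(W[...,2]>138)&(W[...,2]<200)&(g[...,2]-g[...,0]>30);print("bar px",m.sum(),rect(m,W) if m.sum()>4 else 0)
E
python3 look.py s5
```

```text
11.05 [596.1064141   96.98763487 162.87963108] [ 0.1534758   2.52985255 -0.05621769]
q est 1.9700000000000006 0.5174846551459663 z err -1.8587334035121046
2.17 [0.04 0.13 0.06]
2.37 [0.02 0.14 0.04]
2.57 [-0.02  0.14  0.04]
2.77 [-0.06  0.13  0.05]
2.97 [-0.1   0.11  0.05]
3.17 [-0.11  0.08  0.05]
bar px 32 ((562.0772094726562, 87.95973205566406), (77.21017456054688, 42.300758361816406), 2.6922616958618164)
```

View pics/s5.png

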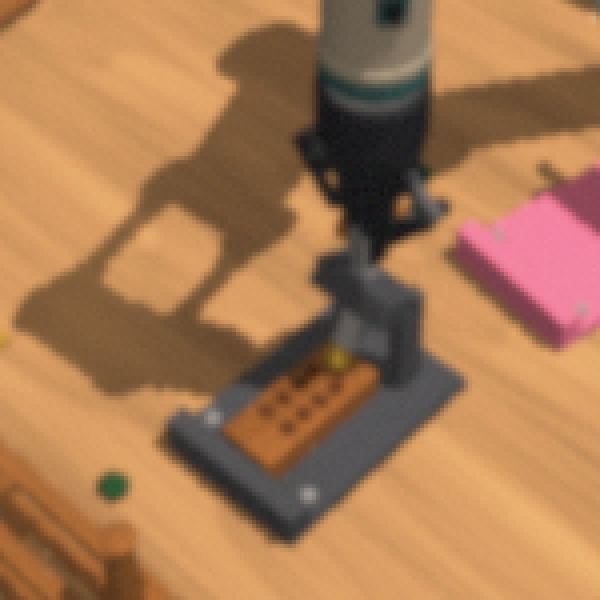

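The scene shows the peg at the handle with the handle itself hidden, the board seated at (310,400) and the foot at (340,357). There is about 3 N of contact, so I keep pushing.

>>> {"op": "step_arm", "data": {"rows": [0.04,0.13,0.06,0,1,0.02,0.14,0.04,0,1,-0.02,0.14,0.04,0,1,-0.06,0.13,0.05,0,1]}}

```text
time_s: 11.55
position: [595.1, 63.7, 151.3]
orientation: [[1.0, -0.0, 0.002], [-0.0, -1.0, -0.0], [0.002, 0.0, -1.0]]
ft_force: [3.0, 4.9, -0.9]
grip_width: 0.1
```

>>> {"op": "step_arm", "data": {"rows": [-0.1,0.11,0.05,0,1,0,0,0,0,1]}}

```text
time_s: 11.8
position: [588.7, 56.4, 148.1]
orientation: [[1.0, -0.001, 0.001], [-0.001, -1.0, -0.002], [0.001, 0.002, -1.0]]
ft_force: [3.5, 1.3, -2.1]
grip_width: 0.0
```

```bash
python3 look.py s6
python3 - <<'E'
from h import *
from cell import robot
d=robot.snapshot("wrist");cv2.imwrite("pics/w6.png",d["img"])
W=cloud(d);g=d["img"].astype(int);m=(abs(W[...,0]-562)<60)&(abs(W[...,1]-84)<60)&(W[...,2]>138)&(W[...,2]<200)&(g[...,2]-g[...,0]>30);print(m.sum(),rect(m,W))
E
```

```text
11.85 [588.64896623  56.43062984 148.21012767] [ 2.88987949  0.47247338 -2.01226197]
q est 3.0100000000000016 1.4966940013104653 z err -0.038234550524407496
3.21 [-0.12  0.06  0.05]
3.41 [-0.06  0.06  0.05]
3.61 [-0.08  0.05  0.05]
3.81 [-0.1   0.03  0.04]
4.01 [-0.12  0.    0.04]
4.21 [-0.13 -0.03  0.03]
bar px 185 ((570.232666015625, 77.61820983886719), (28.57101058959961, 107.11995697021484), 30.12558364868164)
1179 ((577.9880981445312, 75.36302185058594), (49.03593444824219, 108.72166442871094), 10.149446487426758)
```

View pics/w6.png

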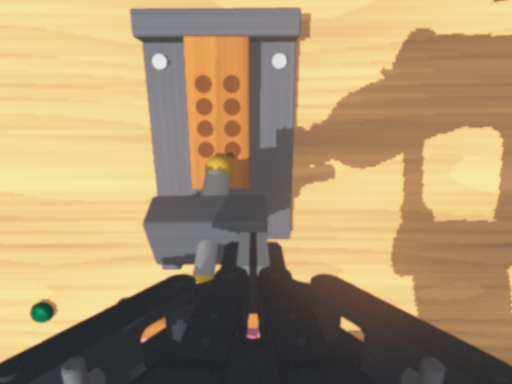

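The spindle is at (205,262), the foot at (218,165) and the peg behind the bar, so it's tracking at roughly 3.0 rad. Continue.

>>> {"op": "step_arm", "data": {"rows": [-0.12,0.06,0.05,0,1,-0.06,0.06,0.05,0,1,-0.08,0.05,0.05,0,1]}}

```text
time_s: 12.28
position: [576.3, 47.8, 141.1]
orientation: [[1.0, -0.0, 0.009], [-0.0, -1.0, 0.0], [0.009, -0.0, -1.0]]
ft_force: [7.7, 3.4, 2.4]
grip_width: -0.5
```

>>> {"op": "step_arm", "data": {"rows": [-0.1,0.03,0.04,0,1,0,0,0,0,1]}}

```text
time_s: 12.52
position: [570.4, 45.5, 138.6]
orientation: [[1.0, -0.0, 0.009], [-0.0, -1.0, -0.0], [0.009, 0.0, -1.0]]
ft_force: [7.0, 2.4, -0.4]
grip_width: -0.1
```

```bash
python3 look.py s7
```

```text
12.575 [570.42418399  45.48723767 138.6325999 ] [7.13341295 2.4478364  0.06665631]
q est 3.710000000000002 0.03917833676955743 z err -0.8604938889560856
3.91 [-0.11  0.02  0.06]
4.11 [-0.12 -0.01  0.04]
4.31 [-0.13 -0.05  0.03]
4.51 [-0.12 -0.1   0.02]
4.71 [-0.09 -0.14  0.01]
4.91 [-0.08 -0.06  0.  ]
bar px 178 ((565.4285278320312, 75.51752471923828), (101.37056732177734, 36.46040725708008), 89.47782135009766)
```

>>> {"op": "step_arm", "data": {"rows": [-0.11,0.02,0.06,0,1,-0.12,-0.01,0.04,0,1]}}

```text
time_s: 12.82
position: [559.9, 44.0, 133.6]
orientation: [[1.0, -0.0, 0.016], [-0.0, -1.0, -0.002], [0.016, 0.002, -1.0]]
ft_force: [10.4, -2.3, 3.4]
grip_width: -0.2
```

>>> {"op": "step_arm", "data": {"rows": [-0.13,-0.05,0.03,0,1,0,0,0,0,1]}}

```text
time_s: 13.08
position: [550.6, 45.7, 131.7]
orientation: [[1.0, 0.001, 0.013], [0.001, -1.0, -0.005], [0.013, 0.005, -1.0]]
ft_force: [9.0, -3.2, 1.4]
grip_width: -0.0
```

```bash
python3 look.py s8
```

```text
13.125 [550.59815931  45.69271578 131.68240639] [ 9.55339734 -2.75561828  1.00776331]
q est 4.250000000000003 1.7129713720094126 z err 0.09230384425413263
4.45 [-0.12 -0.11  0.02]
4.65 [-0.1  -0.13  0.02]
4.85 [-0.08 -0.09  0.01]
5.05 [-0.07 -0.08 -0.  ]
5.25 [-0.05 -0.11 -0.01]
5.45 [-0.02 -0.13 -0.02]
bar px 123 ((558.541259765625, 77.53953552246094), (95.06297302246094, 48.12685775756836), 65.17449951171875)
```

>>> {"op": "step_arm", "data": {"rows": [-0.06,-0.05,0.01,0,1,-0.06,-0.06,0.01,0,1,0,0,0,0,1]}}

```text
time_s: 13.5
position: [543.4, 51.0, 130.1]
orientation: [[1.0, 0.001, 0.012], [0.001, -1.0, -0.007], [0.012, 0.007, -1.0]]
ft_force: [9.8, -6.8, -0.7]
grip_width: 0.3
```

```bash
python3 look.py s9|head -2
```

```text
13.55 [543.3570722   51.02463144 130.12179028] [ 9.030123   -6.86488195  0.24811259]
q est 4.430000000000003 1.1826948395983758 z err 0.3323770683599889
```

Torque is now about 0.38 N m (roughly 65 N clamping). Retreat, rise and check.

>>> {"op": "step_arm", "data": {"rows": [0.03,0.08,0,0,1,0,0.4,0,0,1,0,0.4,0,0,1,0,0,-0.8,0,1,0,0,-0.8,0,1,0,0.7,-0.3,0,1,0,0.7,0,0,1,0,0,0,0,1]}}

```text
time_s: 14.55
position: [538.3, -84.8, 242.1]
orientation: [[1.0, -0.003, -0.003], [-0.003, -1.0, -0.002], [-0.003, 0.002, -1.0]]
ft_force: [0.6, 1.1, 0.6]
grip_width: 0.3
```

>>> {"op": "step_arm", "data": {"rows": [0,0.7,0,0,1,0,0.7,0,0,1,0,0,0,0,1,0,0,0,0,1]}}

```text
time_s: 15.05
position: [538.8, -164.9, 241.6]
orientation: [[1.0, -0.0, -0.002], [-0.0, -1.0, 0.002], [-0.002, -0.002, -1.0]]
ft_force: [-0.3, -0.3, 0.1]
grip_width: 0.3
```

Run:
```python
from h import *
from cell import robot
s=robot.state();print(s["time_s"],s["position"],s["ft_force"])
T=np.load("pics/top0.npz")
A=[]
for n in ("top","scene"):
    d=robot.snapshot(n);W=cloud(d);A.append(d)
    g=d["img"].astype(int);m=(abs(W[...,0]-562)<60)&(abs(W[...,1]-84)<60)&(W[...,2]>138)&(W[...,2]<200)&(g[...,2]-g[...,0]>25)
    X=W[m];c=X.mean(0);U=np.linalg.svd(X-c)[2][0];t=(X-c)@U;print(n,m.sum(),rect(m,W),"axis",U,"mid",c+U*(t.min()+t.max())/2)
    m=(abs(W[...,1]-84)<40)&(W[...,2]>38)&(W[...,2]<50)&(W[...,0]>595)&(W[...,0]<715)&(g[...,2]-g[...,0]>25);print("board",m.sum(),rect(m,W),np.median(W[m][:,2]))
df=cv2.absdiff(T["img"],A[0]["img"]).max(-1)
a=cv2.resize(A[0]["img"][120:270,130:330],(532,400),interpolation=3);b=cv2.resize(A[1]["img"][190:290,230:297],(268,400),interpolation=3)
cv2.imwrite("pics/f1.png",np.hstack([a,b]))
```

```text
15.05 [ 538.75113232 -164.94330957  241.60202147] [-0.27210031 -0.31936417  0.12457766]
top 177 ((562.6828002929688, 81.63652038574219), (85.99816131591797, 21.7220516204834), 55.996700286865234) axis [-0.53967019 -0.80282808 -0.25342288] mid [560.13986608  83.45993837 167.89280422]
board 441 ((664.3215942382812, 83.11294555664062), (90.9326400756836, 47.996639251708984), 0.20840366184711456) 43.01113891074647
scene 157 ((562.830810546875, 83.573486328125), (87.78917694091797, 21.746511459350586), 53.847721099853516) axis [0.53178513 0.81500445 0.23015716] mid [563.67116503  83.54796059 165.58611941]
board 511 ((655.2708740234375, 84.57413482666016), (117.9875259399414, 56.523075103759766), 3.3002405166625977) 44.10496691144317
```

View pics/f1.png

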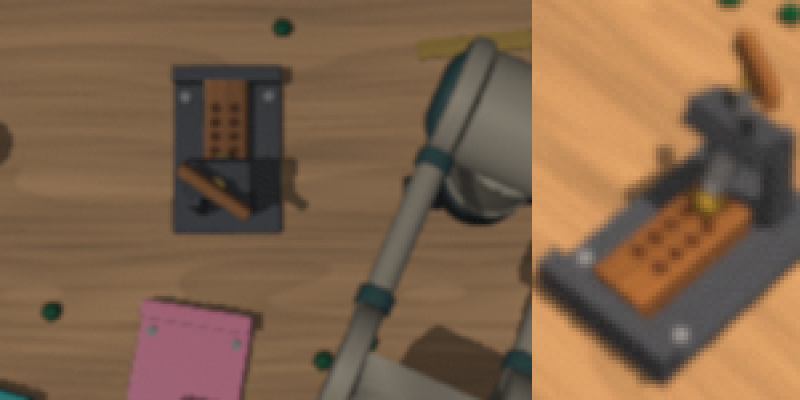

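The bar has turned about 2.6 rad and eased back to near 1 rad past contact, which is the stated ~50 N rest state. The board is still seated (the picture shows it at (228,118), with the foot on it in the right panel at (707,200)). I'll dwell briefly to confirm nothing creeps, then check the bystanders and hand in.

>>> {"op": "step_arm", "data": {"rows": [0,0,0,0,1,0,0,0,0,1,0,0,0,0,1,0,0,0,0,1,0,0,0,0,1,0,0,0,0,1,0,0,0,0,1,0,0,0,0,1]}}

```text
time_s: 16.15
position: [539.7, -166.1, 242.1]
orientation: [[1.0, -0.0, 0.0], [-0.0, -1.0, -0.0], [0.0, 0.0, -1.0]]
ft_force: [-0.5, -0.5, -0.5]
grip_width: 0.1
```

Run:
```python
from h import *
from cell import robot
S=np.load("pics/scene0.npz");Q0_=cloud(S)
for n in ("top","scene"):
    d=robot.snapshot(n);W=cloud(d);g=d["img"].astype(int)
    m=(abs(W[...,0]-562)<60)&(abs(W[...,1]-84)<60)&(W[...,2]>138)&(W[...,2]<200)&(g[...,2]-g[...,0]>25)
    X=W[m];U=np.linalg.svd(X-X.mean(0))[2][0];print(n,U,rect(m,W)[2])
    m=(abs(W[...,1]-84)<30)&(W[...,2]>38)&(W[...,2]<50)&(W[...,0]>620)&(W[...,0]<715)&(g[...,2]-g[...,0]>25);A=W[m];print("board front",np.percentile(A[:,0],99.5),"y",A[:,1].mean(),"slope",np.linalg.lstsq(A[:,:2]-A[:,:2].mean(0),A[:,2]-A[:,2].mean(),rcond=None)[0])
df=cv2.absdiff(S["img"],d["img"]).max(-1)
for k,(u,v) in dict(mallet=(160,172),mh=(185,157),square=(165,210),sq2=(182,230),scoop=(350,315),c0=(218,271),c1=(361,254),c2=(279,188),c3=(294,193)).items():
    print(k,df[v-6:v+7,u-6:u+7].mean().round(1),end="; ")
```

```text
top [-0.54109862 -0.80383488 -0.2471068 ] 56.097694396972656
board front 709.0442892718504 y 83.26201017491117 slope [-0.00832359  0.02160894]
scene [0.53106018 0.81397523 0.23541327] 53.076202392578125
board front 710.4599060908977 y 85.45045102813579 slope [-0.00865747 -0.00422248]
mallet 11.1; mh 3.9; square 4.9; sq2 5.7; scoop 5.9; c0 5.4; c1 5.4; c2 5.9; c3 10.2;
```

```bash
python3 -c "
from cell import robot
print(robot.close_job())"
```

```text
the job is handed in; nothing more can be done
None
```

The board is seated in the dark clamp and clamped, and I have handed the job in at about 16 s of the 72 s allowed. I slid it in from the side, under the foot, until I felt the fence.

- **Handle:** the tool cannot tilt to match the leaning screw, so I did not grip the T-handle as the task asked. I pushed its end round clockwise with the closed fingers, until the resistance reached about 0.38 N m, which is roughly 65 N of clamping by my estimate.
- **Board:** before clamping it measured within 1 mm of the seat and flat. Afterwards its end was within about 2 mm of the fence and it was within about 1.5 mm of the middle line. One of the two cameras gave a sideways slope of 0.02 rad, the other about 0; the limit is 0.06.
- **Clamping force:** while pushing, the finger position suggested the handle was at about 4.4 rad. After letting go, the camera showed about 3.8 rad. That fits the described easing back to around 50 N, above the 30 N needed, but I could not measure the force directly.
- **At rest:** the handle did not move between two looks about 1 s apart, and the arm was clear of everything.
- **Other things on the bench:** a before-and-after image comparison showed little change at any of them. The mallet and one counter differed slightly more, which I put down to the arm's moving shadow, but I did not measure their positions.

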